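# Hold the sample cell in the water tester's light

### The arm

A 6-joint arm with a two-finger parallel gripper is mounted at the origin on a cart in front of the work surface, level with it; the furniture and walls round the work are solid. World frame = base frame: x ahead of the robot, y to its left, z up, the work surface at z = 0. Lengths are in mm, angles in rad, forces in N, time in s.
With the tool pointing down it reaches from about 275 to 825 mm from the base axis. Payload 5.2 kg.
Tool frame: the origin (TCP) lies at the very end of the fingers, on their centre line; the grasp point (between the pads) lies 19 mm behind it; z points along the fingers, y is the line along which they close (so a half turn about z gives the same grasp; the last joint's range is limited). The gripper opens to 93 mm and grips with 3 to 60 N. Pads are 15 mm wide; open, the fingers measure 128 mm over their backs; the gripper's body (75 mm by 188 mm) begins 65 mm behind the grasp point.
Start: joints at [1.018, 0.259, 1.535, -0, 1.348, -0.203], TCP at [188.469, 516.705, 218.653] pointing down, gripper open.
Joint ranges: [-3.14, 3.14], [-0.91, 2.08], [0.19, 2.58], [-1.22, 4.36], [0.22, 2.71], [-3.12, 3.12]. Speed limits (rad/s): [2.57, 2.57, 3.14, 3.14, 3.14, 3.14].

### API

Orientations are given as a rotation vector (axis times angle).
In Python, from workcell import arm gives the robot as it stands. Calls block until the motion is done:
- arm.move_to(position, orientation): joint-space move of the TCP to a pose.
- arm.move_l(position, rotation=None, v=150, force_limit=None): straight line of the TCP; rotation=None keeps the orientation; v is the mean speed in mm/s. With force_limit (N) it stops when the force on the tool has changed by that much, and returns True; else False.
- arm.goto_joints(angles): joint-space move.
- arm.set_gripper(opening): opening from 0.0 (shut) to 1.0 (fully open); the grip force is fixed at half the most; returns when the fingers have stopped.
- arm.dwell(seconds).
- arm.ik(position, orientation): joint angles nearest the present ones, or None.
- arm.get_image(name): name is "side" or "top" or "wrist"; returns (picture, depth): 400x640x3 uint8, red, green, blue; 400x640 float32, mm along the optical axis (not along the pixel's ray), 0 where there is no reading.
- arm.camera_info(name): a dict with "vfov" (degrees; the focal length in pixels is half the picture's height over the tangent of half this angle, whatever the lens; pixels are square), "cx", "cy" (the principal point, pixels), "k1" (the pictures are not rectified: a ray, as slopes to the right and down, at radius r is drawn at 1 + k1 r^2 times it, then the intrinsics apply), "R" (3x3) and "t" (3): a world point X has camera coordinates R X + t. Camera axes: x right, y down, z forward; pixel columns grow to the right and rows downward; lengths in mm; the calibration is good to about 2 mm. A picture is of the moment at which its call begins: read the wrist's pose just before it. camera_info takes no time and is no camera call; for the wrist camera it gives the pose at the moment of the call.
A pose or a line that the arm cannot do raises arm.Unreachable and nothing moves.
- arm.sign_off(): hands the job in; it is judged then, once.
Readings, each from a call of its own:
- arm.read_t(): time.
- arm.read_qpos(): joint angles.
- arm.read_joint_velocities(): joint speeds.
- arm.read_tau(): joint torques, N m.
- arm.read_ee_pos(): TCP position.
- arm.read_orientation(): TCP orientation.
- arm.read_ft_force(): force on the tool from outside, world axes, zero at the start.
- arm.read_moment(): the same for the moment, N m.
- arm.read_grip_width(): opening from 0.0 (shut) to 1.0 (fully open).
- arm.read_grip_force(): force on a finger pad.
Only numpy, scipy, OpenCV 4.12 (cv2) and the standard library are available. Lean on these libraries where they do the work, as an engineer would, in place of code of your own. Each camera call takes 0.05 s, during which the arm holds its last target. There are 200 camera calls.

### The job

Check the flat-sided sample cell in the water tester by the sink: first slide the lamp's shutter fully open, then take the cell out of the wooden rack, gripping it by its two frosted, ribbed faces only (never touch the clear ones). Hold it upright in mid-air half-way between lamp and detector, its middle in the line of the light and its clear faces square to it, without letting it touch the tester, and finish while still holding it there. Leave the two round vials and the things round about where they are.

Things in the scene. Friction and masses are not known exactly. Their poses are not given: they have to be found in the camera images.
- cell_center (a point): Centre (half-way up) of the sample cell: stoppered glass, 30 (x) x 20 (y) x 68 mm, 50 g, the top 8 mm its white stopper (25 x 16 mm). z up. The faces across x are frosted and ribbed, 30 mm apart, 20 mm wide: grip only these. Those across y are clear, set back 1.5 mm; light is to pass along y (either way round). Stands in a rack pocket, underside 6 mm above the worktop, top 48 mm clear of the rack.
- vial_a_center (a point): Centre of a stoppered round glass vial, 20 mm diameter, 68 mm tall, standing in another pocket of the rack. Leave it alone.
- vial_b_center (a point): Centre of the second round vial, like the first.
- rack: Wooden rack, fixed, 64 (x) x 170 (y) x 26 mm high; origin at the centre of its underside. Three pockets 34 (x) x 24 (y) mm, 20 mm deep, at y = -50, 0 and +50 mm; any of them may hold the cell, whose x axis lies along the rack's x axis.
- tester: Water tester, fixed; origin under the centre of its dark steel base, 100 (x) x 290 (y) x 12 mm. On it, both 118 mm high: grey vented lamp house (70 mm wide in x, y = +73 to +133 mm; shutter guides from y = +66) and grey detector with a dark tube (56 mm wide, y = -68 to -115 mm). The light runs along y, 90 mm above the worktop. The gap between is open above.
- beam_mid (a point): Point on the line of the light half-way between lamp and detector, 90 mm above the worktop, where the centre of the cell is to be held; y axis along the light, x across it, z up.
- shutter (a joint): Sliding shutter in front of the lamp's lens: 0 shut, 0.032 fully open (m, stop at either end). It slides along the tester's -x axis, rubs with about 1 N and stays where it is left; at the start it is nearly or quite shut.
- shutter_tab (a point): Centre of the shutter's black tab, an upright block 12 (x) x 18 (y) x 24 mm high on top of the shutter, 122 to 146 mm above the worktop with the lamp house's top (118 mm) just below it on one side; axes as the tester's. It moves with the shutter.
- mug: Green mug, 95 mm tall, 92 mm across; bystander.
- timer: Red and white kitchen timer, 60 mm across, 48 mm tall; bystander.
- spice: Spice jar with a black cap, 41 mm across, 105 mm tall; bystander.

How it is judged:
By the outcome, as a careful person would: the job done as asked, in the order asked, and still so for the second after the job is handed in, while the arm keeps its last pose, push and grip.
It also fails if it takes over 48 s, if anything falls off the work surface, if the arm or the gripper's body presses on something with over 40 N, if the wrist force passes 120 N, or if a joint passes its speed limit or range.

## Working session

There is one attempt and no reset: what is moved stays moved. The work goes in short steps, each a Python script; the robot and the scene stay as the last script left them, time stands still between calls to the robot, and variables do not carry over. Pictures are saved under pics/ and viewed, at most 10 in all, crops included, and the job is handed in when it is done.

```bash
mkdir -p pics; ls
cat > h.py <<'E'
import numpy as np, cv2
from workcell import arm
def snap(n):
    ci=arm.camera_info(n); im,d=arm.get_image(n)
    np.savez(f'pics/{n}.npz',im=im,d=d,**{k:np.array(v) for k,v in ci.items()})
    cv2.imwrite(f'pics/{n}.png',im[:,:,::-1]); return im,d,ci
def load(n):
    z=np.load(f'pics/{n}.npz'); return z['im'],z['d'],z
def ray(ci,u,v):
    f=200/np.tan(np.radians(float(ci['vfov']))/2)
    u=np.asarray(u,float);v=np.asarray(v,float)
    xd=(u-ci['cx'])/f; yd=(v-ci['cy'])/f; x,y=xd,yd
    for _ in range(20):
        s=1+ci['k1']*(x*x+y*y); x,y=xd/s,yd/s
    return np.stack([x,y,np.ones_like(x)],-1)
def pts(ci,u,v,d):
    c=ray(ci,u,v)*np.asarray(d)[...,None]
    return (c-ci['t'])@np.asarray(ci['R'])
def atz(ci,u,v,z):
    R=np.asarray(ci['R']); r=ray(ci,u,v)@R; o=-R.T@np.asarray(ci['t'])
    return o+r*((z-o[2])/r[...,2])[...,None]
E
python3 - <<'E'
from h import *
for n in('top','side'):
    im,d,ci=snap(n); print(n,{k:np.round(v,3).tolist() for k,v in ci.items()},'cam',-np.array(ci['R']).T@ci['t'])
print(arm.read_orientation(),arm.read_t())
E
```

```text
pics
top {'vfov': 53.654, 'cx': 318.456, 'cy': 202.89, 'k1': -0.096, 'R': [[0.023, -1.0, 0.004], [-0.986, -0.023, -0.165], [0.165, -0.0, -0.986]], 't': [-40.476, 578.671, 1081.877]} cam [ 392.72544727  -26.83963955 1162.75625558]
side {'vfov': 51.705, 'cx': 320.391, 'cy': 196.854, 'k1': -0.091, 'R': [[-0.999, -0.054, -0.009], [-0.023, 0.57, -0.821], [0.049, -0.82, -0.571]], 't': [575.258, 120.157, 1120.231]} cam [522.20203352 880.62084571 743.02678508]
[-5.46486048e-01 -3.09310574e+00  2.28858803e-03] 0.1
```

View pics/top.png

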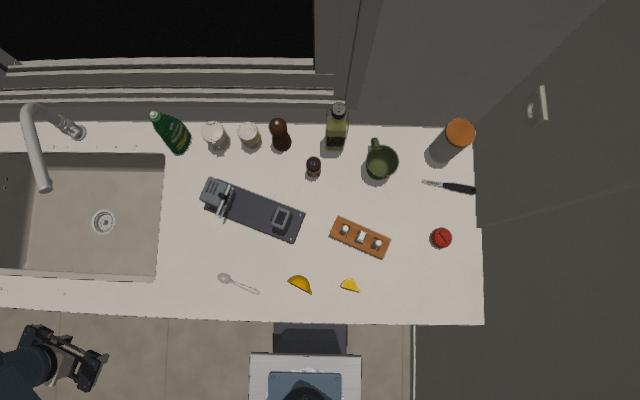

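View pics/side.png

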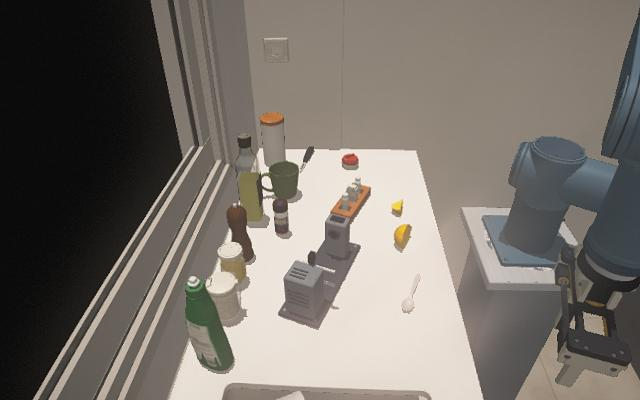

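The tester lies at about (253,210) in the top view, with the lamp at its left end (+y). The rack is at (360,238). I'll enlarge both.

Run:
```python
from h import *
im,d,c=load('top')
a=im[170:250,195:310]; b=im[210:265,325:395]
a=cv2.resize(a,None,fx=5,fy=5,interpolation=cv2.INTER_CUBIC)
b=cv2.resize(b,None,fx=7,fy=7,interpolation=cv2.INTER_CUBIC)
cv2.imwrite('pics/c1.png',a[:,:,::-1]);cv2.imwrite('pics/c2.png',b[:,:,::-1])
# tester & rack from points
v,u=np.mgrid[150:275,180:410]
P=pts(c,u,v,d[150:275,180:410]); z=P[...,2]
print('table z',np.median(z[(z<8)]))
def rect(m,mm=True):
    q=P[m][:,:2].astype(np.float32); return cv2.minAreaRect(q)
rk=(im[150:275,180:410].astype(int)); 
m=(z>18)&(z<32)&(u>325)&(v>212)&(rk[...,0]-rk[...,2]>40)
print('rack',rect(m),m.sum())
m=(z>105)&(z<130)&(u<240)&(v>170)&(v<225);print('lamp',rect(m),m.sum(),np.median(z[m]))
m=(z>105)&(z<130)&(u>255)&(u<310)&(v>195)&(v<250);print('det',rect(m),m.sum(),np.median(z[m]))
m=(z>6)&(z<125)&(u<312)&(v>172)&(v<248)&(u+0*v>195)&~((u>295)&(v<185));print('tester all',rect(m))
```

```text
table z -0.21797271027983553
rack ((487.64434814453125, -148.83160400390625), (171.09259033203125, 64.2561264038086), 67.5876235961914) 1000
lamp ((581.4447631835938, 258.6646423339844), (69.05265045166016, 91.21566009521484), 70.23725891113281) 589 117.12697751010873
det ((528.3320922851562, 77.300048828125), (46.445152282714844, 55.99050521850586), 69.81216430664062) 321 117.65706477392297
tester all ((565.1961059570312, 163.88739013671875), (216.00022888183594, 297.72552490234375), 1.5511757135391235)
```

View pics/c1.png

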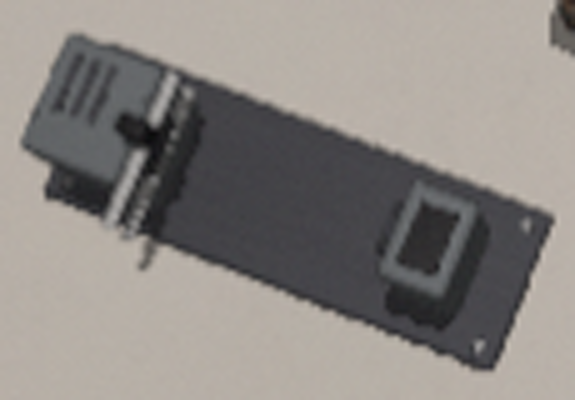

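View pics/c2.png

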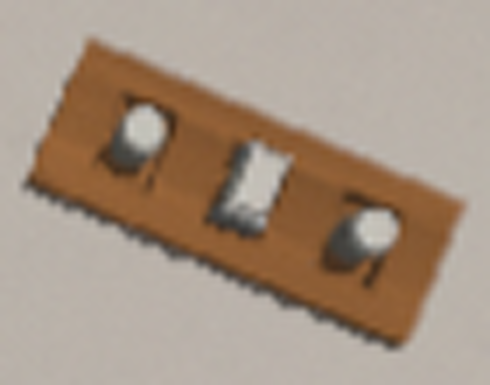

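The cell is in the middle pocket. The black shutter tab is at about pixel (222,195) and the detector at about (281,218). Next is a closer look with the wrist camera.

```bash
cat >> h.py <<'E'
from scipy.spatial.transform import Rotation as Ro
def ori(ydeg):
    "tool down, tool y at world angle ydeg"
    a=np.radians(ydeg); y=np.array([np.cos(a),np.sin(a),0]); z=np.array([0,0,-1.])
    return Ro.from_matrix(np.stack([np.cross(y,z),y,z],1)).as_rotvec()
E
python3 - <<'E'
from h import *
ci=arm.camera_info('wrist'); T=Ro.from_rotvec(arm.read_orientation()).as_matrix()
p=arm.read_ee_pos(); cam=-np.array(ci['R']).T@ci['t']
print('cam in tool',T.T@(cam-p),'optical axis in tool',T.T@np.array(ci['R'])[2],ci['vfov'],ci['cx'],ci['cy'])
for a in(-20,160): print(a,arm.ik([560,163,300],ori(a)),arm.ik([488,-149,200],ori(a)))
E
```

```text
cam in tool [  69.44674202   -0.21981149 -165.13589695] optical axis in tool [-2.53618364e-01 -5.06304084e-04  9.67304228e-01] 65.32663691246304 322.7229400385367 200.99510419213587
-20 [ 9.21105760e-02  2.80519573e-01  1.30944977e+00 -4.44089210e-16
  1.55162331e+00  4.41176426e-01] [-5.15234119e-01  2.01030822e-01  1.65722805e+00 -4.44089210e-16
  1.28333379e+00 -1.66168268e-01]
160 [ 9.21105760e-02  2.80519573e-01  1.30944977e+00 -4.44089210e-16
  1.55162331e+00 -2.70041623e+00] [-5.15234119e-01  2.01030822e-01  1.65722805e+00 -4.44089210e-16
  1.28333379e+00  2.97542439e+00]
```

```bash
python3 - <<'E'
from h import *
arm.move_to([580,220,330],ori(-20))
im,d,ci=snap('wrist'); print(arm.read_t(),arm.read_ee_pos())
v,u=np.mgrid[0:400,0:640]
P=pts(ci,u,v,d); z=P[...,2]; P[d==0]=np.nan
M=Ro.from_euler('z',-20,degrees=True).as_matrix()
Q=(P-[560,163,0])@M   # rough tester frame
g=lambda m:print(m.sum(),cv2.minAreaRect(Q[m][:,:2].astype(np.float32)),np.median(z[m]),np.percentile(Q[m][:,:2],[1,99],axis=0).round(1).tolist())
near=(abs(Q[...,0])<80)
g(near&(z>112)&(z<121)&(Q[...,1]>40)&(Q[...,1]<150))
g(near&(z>112)&(z<121)&(Q[...,1]<-40)&(Q[...,1]>-140))
g(near&(z>140)&(z<152)&(Q[...,1]>30))
g(near&(z>9)&(z<15)&(abs(Q[...,1])<160))
E
cp pics/wrist.npz pics/w1.npz; cp pics/wrist.png pics/w1.png
```

```text
1.975 [579.25813399 221.18930063 329.84498629]
3045 ((-10.86545181274414, 99.49203491210938), (92.0205307006836, 66.25101470947266), 0.03496403619647026) 117.01953504742112 [[-45.8, 66.6], [34.0, 132.6]]
307 ((0.5103435516357422, -78.6204605102539), (11.876798629760742, 54.708194732666016), 88.60659790039062) 116.12462068779055 [[-26.8, -83.6], [26.2, -74.3]]
148 ((-3.9892044067382812, 70.43522644042969), (10.343451499938965, 16.51151466369629), 0.07205089181661606) 145.03898966834043 [[-9.1, 62.4], [1.2, 78.6]]
5765 ((-0.2882118225097656, 1.2247314453125), (286.8561096191406, 99.09098052978516), 89.91495513916016) 10.935561954123456 [[-48.9, -134.2], [48.3, 143.1]]
```

View pics/w1.png

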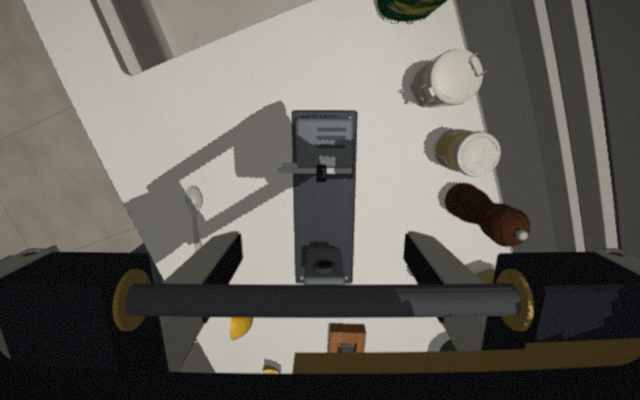

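Tester: origin is about (560,163), yaw is -20.0°. The tab's top centre is at about (-4,70.5) in its frame, at pixel (322,173). Straddle the tab with the fingers and push towards -x as far as the stop.

```bash
cat >> h.py <<'E'
M=Ro.from_euler('z',-20,degrees=True).as_matrix(); O=np.array([560,163,0])+M@[-.3,.2,0]
W=lambda x,y,z: O+M@[x,y,z]
E
python3 - <<'E'
from h import *
arm.set_gripper(0.4)
arm.move_to(W(-4,70.5,180),ori(-20))
print(arm.read_ee_pos()-W(-4,70.5,180))
print(arm.move_l(W(-4,70.5,128),v=120,force_limit=10), arm.read_ee_pos()-W(-4,70.5,128))
print(arm.move_l(W(-64,70.5,128),v=60,force_limit=10), M.T@(arm.read_ee_pos()-O),arm.read_ft_force(),arm.read_grip_width(),arm.read_t())
E
```

```text
[0.89641407 0.14533225 1.26054605]
False [1.02576761 0.12916089 1.42963829]
True [-44.52177267  70.54121818 128.43371969] [ 3.88132697 -2.37353677 -0.08015813] 0.403193318214268 4.9333
```

The shutter moved about 28 mm and met a firm stop, consistent with full opening. I'll push once more to confirm, back off, look, then view the rack.

Run:
```python
from h import *
p=M.T@(arm.read_ee_pos()-O)
print(arm.move_l(W(-60,70.5,128),v=40,force_limit=15), M.T@(arm.read_ee_pos()-O))
arm.move_l(W(-43,70.5,128),v=80)
arm.move_l(W(-43,70.5,200),v=200)
R2=Ro.from_euler('z',-22.4,degrees=True).as_matrix(); C=np.array([487.6,-148.8,0])
im0,d0,c0=snap('top')
arm.move_to(C+R2@[0,45,190],ori(-22.4)); arm.set_gripper(0.6); arm.dwell(.2)
im,d,ci=snap('wrist'); print(arm.read_t())
v,u=np.mgrid[0:400,0:640]
def g(P,m,c0,R):
    Q=(P-c0)@R; q=Q[m]; print(m.sum(),cv2.minAreaRect(q[:,:2].astype(np.float32)),np.percentile(q,[2,98],axis=0).round(1).tolist())
P=pts(c0,u,v,d0);Q=(P-O)@M; g(P,(abs(Q[...,0])<80)&(Q[...,2]>138)&(Q[...,2]<155)&(abs(Q[...,1]-70)<20),O,M)
P=pts(ci,u,v,d);Q=(P-C)@R2;z=P[...,2];inr=(abs(Q[...,0])<45)&(abs(Q[...,1])<100)&(d>0)
g(P,inr&(z>20)&(z<30),C,R2)
for y in(-50,0,50): g(P,inr&(z>68)&(z<80)&(abs(Q[...,1]-y)<20)&(abs(Q[...,0])<25),C,R2)
cv2.imwrite('pics/v2.png',np.vstack([im,cv2.resize(im0[170:250,195:355],(640,320))])[:600,:,::-1])
```

```text
True [-44.355594    70.52201797 128.41177017]
8.1167
33 ((-31.362138748168945, 68.57601928710938), (18.305316925048828, 11.689109802246094), 85.72049713134766) [[-37.3, 59.5, 140.7], [-26.3, 77.1, 149.1]]
5477 ((0.893829345703125, 6.055023193359375), (157.5402374267578, 64.27143096923828), 89.78398132324219) [[-30.1, -68.8, 23.1], [32.1, 83.5, 26.7]]
77 ((0.8017020225524902, -43.41801834106445), (15.456605911254883, 5.726780891418457), 7.659193992614746) [[-5.9, -45.8, 68.6], [8.3, -40.6, 73.9]]
408 ((0.3331565856933594, 1.4349122047424316), (15.748784065246582, 24.5769100189209), 89.35089111328125) [[-11.9, -5.6, 69.2], [12.4, 8.8, 74.2]]
255 ((1.8046998977661133, 51.00115966796875), (16.30744743347168, 16.146249771118164), 67.87847900390625) [[-5.7, 43.7, 69.6], [9.2, 58.7, 74.4]]
```

View pics/v2.png

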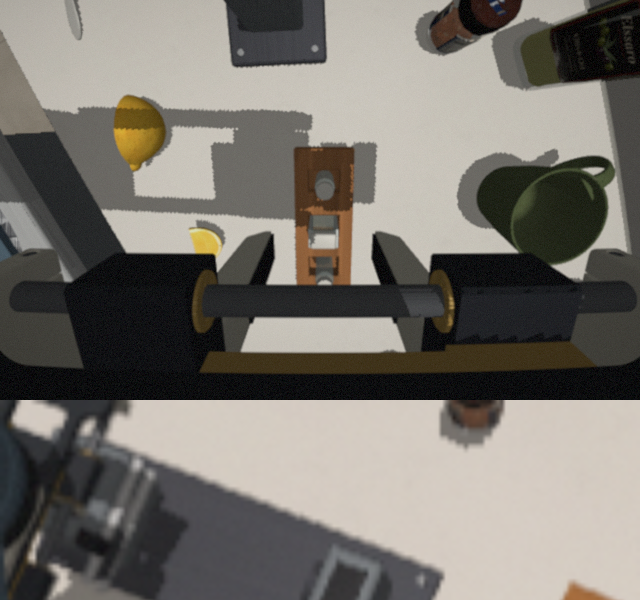

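The shutter is fully open: its tab is at about -31.5 in the tester frame, and the second push stopped at the same place. The rack view shows the cell's stopper at (322,235), off by about (0.4,1.4) in the rack frame. Now for the grasp.

Run:
```python
from h import *
R2=Ro.from_euler('z',-22.4,degrees=True).as_matrix(); C=np.array([487.6,-148.8,0])+R2@[.4,1.3,0]
o=ori(-22.7); L=lambda:(R2.T@(arm.read_ee_pos()-C)).round(2)
arm.move_to(C+[0,0,110],o); arm.dwell(.2); e=arm.read_ee_pos()-(C+[0,0,110]); print('err',e)
t=C+[0,0,34]-e
print(arm.move_l(t,v=80,force_limit=8)); arm.dwell(.2); print(L(),arm.read_ft_force())
arm.set_gripper(0.0); print(arm.read_grip_width()*93,arm.read_grip_force(),arm.read_ft_force(),L())
```

```text
err [ 1.63039603 -0.04070316  1.94643767]
False
[-1.14 -0.62 32.54] [-0.41714697 -0.88587071 -0.35311854]
29.885674591834235 29.998035728931427 [ 0.147018   -0.3089399   0.33438326] [-1.43 -0.59 32.09]
```

Run:
```python
from h import *
p=arm.read_ee_pos(); z0=p[2]; print(z0)
arm.move_l([p[0],p[1],215],v=130); print(arm.read_grip_width()*93,arm.read_ft_force())
arm.move_l(W(0,0,215),ori(-20),v=180); arm.dwell(.5)
print(arm.read_ee_pos()-W(0,0,215),arm.read_grip_width()*93,arm.read_t())
zt=z0-40+90
arm.move_l(W(0,0,zt),v=90,force_limit=8); 
for _ in range(4):
    arm.dwell(.4); e=arm.read_ee_pos()-W(0,0,zt); print(M.T@e)
print(arm.read_ft_force(),arm.read_t(), (Ro.from_rotvec(arm.read_orientation()).as_matrix()).round(4).tolist())
snap('top');snap('side');snap('wrist')
a=cv2.resize(load('top')[0][170:250,195:310],None,fx=5,fy=5,interpolation=cv2.INTER_CUBIC)
b=cv2.resize(load('side')[0][180:330,270:380],None,fx=3.5,fy=3.5,interpolation=cv2.INTER_CUBIC)[:400]
cv2.imwrite('pics/v3.png',np.vstack([np.hstack([a[:400,:415],b])])[:,:800,::-1])
```

```text
32.08538156198898
29.9443781548075 [ 0.22547974  0.43593703 -0.09948786]
[ 0.00926611 -0.08508881  0.03364209] 30.027774558755663 14.6083
[0.03474409 0.04304269 0.10793471]
[ 0.02684284 -0.01897408 -0.02050149]
[-0.00209749  0.00208064  0.01561638]
[-0.00499092 -0.00533034  0.01230566]
[ 1.32368669 -0.59918256 -0.56508017] 17.8333 [[0.342, 0.9397, -0.0], [0.9397, -0.342, 0.0], [0.0, -0.0, -1.0]]
```

View pics/v3.png

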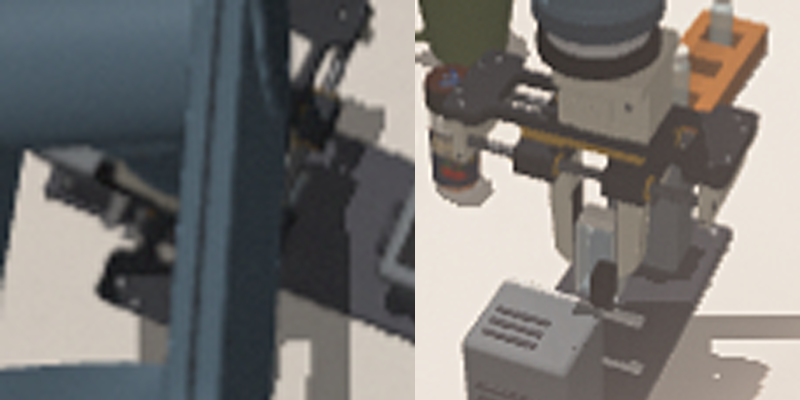

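View pics/wrist.png

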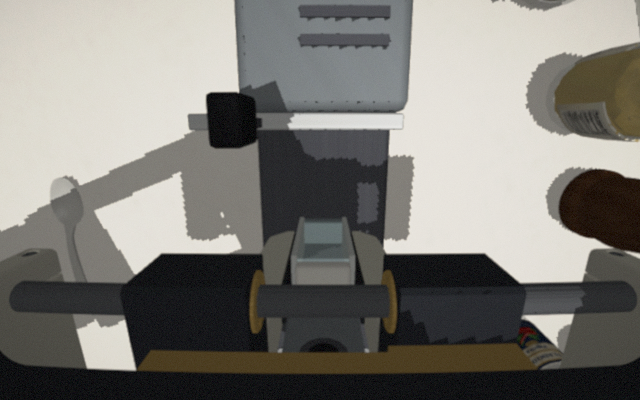

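Run:
```python
from h import *
def rep(n,Q,m):
    q=Q[m]; print(n,m.sum(),np.percentile(q,[2,50,98],axis=0).round(1).tolist() if len(q) else '', cv2.minAreaRect(q[:,:2].astype(np.float32)) if len(q)>5 else '')
v,u=np.mgrid[0:400,0:640]
for n in('wrist','side'):
    im,d,c=load(n); Q=(pts(c,u,v,d)-O)@M; x,y,z=Q[...,0],Q[...,1],Q[...,2]
    ok=d>0
    rep(n+' lamp',Q,ok&(z>113)&(z<121)&(y>80)&(y<140)&(abs(x)<45))
    rep('tab',Q,ok&(z>141)&(z<150)&(y>55)&(y<85)&(x<-15)&(x>-50))
    rep('celltop',Q,ok&(z>120)&(z<128)&(abs(x)<14)&(abs(y)<20))
    rep('cell face',Q,ok&(z>60)&(z<112)&(abs(x)<13)&(abs(y)<22))
    rep('base',Q,ok&(z>8)&(z<16)&(abs(x)<60)&(y>0)&(y<60))
im,d,c=load('wrist'); Q=(pts(c,u,v,d)-O)@M
print(Q[225:290:8,325].round(1).tolist())
for vv in(235,265): print(Q[vv,295:360:6].round(1).tolist())
```

```text
wrist lamp 16256 [[-31.4, 80.8, 115.2], [0.9, 97.8, 117.2], [33.5, 113.6, 119.3]] ((1.0600013732910156, 97.71774291992188), (69.4828109741211, 35.43866729736328), 0.00796002708375454)
tab 2131 [[-36.2, 61.4, 141.9], [-30.1, 70.1, 144.9], [-24.8, 78.4, 146.2]] ((-30.93448257446289, 69.85237884521484), (17.939313888549805, 12.77196216583252), 89.94979095458984)
celltop 1084 [[-11.1, -0.4, 120.4], [0.4, 4.4, 122.8], [12.4, 7.9, 124.1]] ((0.6711463928222656, 3.5637083053588867), (9.519606590270996, 24.858112335205078), 89.6883544921875)
cell face 1720 [[-12.5, 7.7, 61.8], [-0.1, 8.2, 91.9], [12.6, 9.8, 111.4]] ((-0.020761489868164062, 8.736139297485352), (2.802623748779297, 25.97019386291504), 89.44869995117188)
base 9840 [[-46.5, 1.4, 9.6], [0.8, 31.5, 11.1], [47.8, 58.7, 12.5]] ((0.6726646423339844, 29.73523712158203), (59.56211853027344, 99.74691772460938), 89.9188232421875)
side lamp 642 [[-32.2, 81.7, 113.5], [-0.5, 110.4, 117.0], [33.6, 134.8, 119.9]] ((0.88330078125, 108.68270874023438), (69.6400375366211, 56.895545959472656), 0.12187657505273819)
tab 41 [[-36.6, 64.5, 141.3], [-3
[... 570 characters left out ...]
-31.079456329345703, 30.237150192260742), (36.102020263671875, 59.73263931274414), 1.6080243587493896)
[[2.0, 7.9, 68.1], [2.0, 7.6, 81.1], [1.9, 7.8, 93.4], [1.8, 8.1, 104.6], [1.8, 7.8, 113.1], [1.7, 8.0, 121.8], [1.7, 4.3, 122.3], [1.7, 1.0, 123.4], [1.4, 30.5, 180.0]]
[[-14.2, 9.9, 90.0], [-11.3, 8.4, 86.2], [-8.0, 8.6, 86.6], [-4.7, 8.2, 85.6], [-1.4, 8.2, 85.7], [1.9, 8.1, 85.3], [5.2, 8.1, 85.4], [8.6, 8.1, 85.5], [11.8, 8.3, 86.0], [14.7, 10.1, 90.7], [18.2, 9.4, 88.8]]
[[-11.9, 5.9, 117.7], [-8.9, 7.7, 121.3], [-6.3, 7.3, 120.4], [-3.6, 7.5, 120.8], [-0.9, 7.4, 120.6], [1.7, 8.0, 121.8], [4.4, 7.6, 121.0], [7.0, 7.9, 121.6], [9.7, 7.3, 120.5], [12.4, 7.5, 120.9], [15.5, 5.5, 116.8]]
```

The cell is held upright, with its clear face square to the light. Its centre is within about 1 mm of the beam midpoint in x, y and z, and nothing touches the tester. The shutter tab is still at the open stop, so I'm handing in.

```bash
python3 -c "
from h import *
print(arm.read_grip_force(),arm.read_t()); print(arm.sign_off())"
```

```text
29.997665584087372 17.9833
the job is handed in; nothing more can be done
None
```

The job is handed in at 18.0 s: the shutter was pushed to its open stop, then the cell was lifted out by its ribbed faces and is held upright, square to the light, within about 1 mm of the beam midpoint.

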